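# Pointing check before mixing paint

## Task

Make the pointing check before a paint batch is tinted, mixed and tested: with the fingertips, point from just above (two to four centimetres) at the middle of the brown dropper bottle, then of the mixing cup with the paper strainer in it, then of the flow cup in its small wire stand, staying at least a second over each. Touch, move and lift nothing, and do not point at the white tin or the sample cup among them. The program finishes while still pointing at the flow cup.

Things in the scene. Friction and masses are not known exactly. Their poses are not given: they have to be found in the camera images.
- hardener_tin_top (a point): bystander: white round metal tin with purple bands and a metal lever lid, 74 mm across, 132 mm tall; it stands upright on the bench. This point lies at the centre of its top; z is up
- tint_bottle_top (a point): brown dropper bottle with a black rubber teat, 37 mm across (the teat 22 mm), 117 mm tall; it stands upright on the bench. This point lies at the centre of its top; z is up
- strainer_cup_top (a point): clear plastic mixing cup, dark grey paint in the bottom, with a white paper cone strainer standing in its mouth; 92 mm across at the top, 104 mm tall; it stands upright on the bench. This point lies at the centre of its top; z is up
- flow_cup_top (a point): grey cone-bottomed flow cup in a small wire stand with a loop foot, 53 mm across, 63 mm tall; it stands upright on the bench. This point lies at the centre of its top; z is up
- sample_cup_top (a point): bystander: small clear plastic sample cup with no stand, 60 mm across, 55 mm tall; it stands upright on the bench. This point lies at the centre of its top; z is up. The five things above stand on the open front part of the bench, the tin rightmost and the others in any order, at least 90 mm apart between centres
- black_can_top (a point): bystander: dark can with a yellow label and brass-coloured cap at the back, 73 mm across, 206 mm tall, the tallest thing standing within reach; it stands upright on the bench. This point lies at the centre of its top; z is up
- carton_corner (a point): fixed obstacle: blue carton hanging askew over the back right part of the bench. This point is its corner nearest the robot, 0.36 m above the bench; from it the carton reaches 0.15 m back (+x), 0.02 m to the left (+y) and 0.22 m to the right; its lowest edge is 0.275 m above the bench. Keep the gripper and wrist in front of it or left of it
Things that resemble listed ones, but are neither listed nor needed, are in the scene too. What is shaped like the part that bears flow_cup_top but purple or yellow is not meant.

How it is judged:
On the way, in this order (a step that is already met when the one before it is completed fails the run):
1. the fingertips stay just above the middle of the brown dropper bottle for a second (horizontal distance between the grasp point and tint_bottle_top below 0.03 m and z of the grasp point in the frame of tint_bottle_top between 0.02 and 0.085 m), for 0.95 s.
2. the fingertips stay just above the middle of the mixing cup with the strainer for a second (horizontal distance between the grasp point and strainer_cup_top below 0.03 m and z of the grasp point in the frame of strainer_cup_top between 0.02 and 0.085 m), for 0.95 s.
3. the fingertips stay just above the middle of the flow cup in its wire stand for a second (horizontal distance between the grasp point and flow_cup_top below 0.03 m and z of the grasp point in the frame of flow_cup_top between 0.02 and 0.085 m), for 0.95 s.
At the end, for the whole second after the job is handed in: The grasp point (19 mm behind the fingertips) is within 30 mm, seen from above, of the centre of the flow cup's top and 20 to 85 mm above it (fingertips about 0 to 65 mm above); the tin, bottle, three cups and black can are within 10 mm of where they started (all of step 3 and distance of each of tint_bottle_top, strainer_cup_top, flow_cup_top, hardener_tin_top, sample_cup_top, black_can_top from where it was at the start of the episode below 0.01 m); the robot touches nothing.
It fails at once if the fingers or the arm touch something (contact force between any of the fingers, the arm and anything else above 0.5 N).
It fails at once if the tin, bottle, a cup or the black can is moved or lifted by more than 10 mm (not (distance of each of tint_bottle_top, strainer_cup_top, flow_cup_top, hardener_tin_top, sample_cup_top, black_can_top from where it was at the start of the episode below 0.01 m)).
It fails at once if the fingertips point from close above at the white tin or the sample cup (grasp point within 30 mm sideways and less than 75 mm over its top) ((horizontal distance between the grasp point and hardener_tin_top below 0.03 m and z of the grasp point in the frame of hardener_tin_top between 0.02 and 0.075 m) or (horizontal distance between the grasp point and sample_cup_top below 0.03 m and z of the grasp point in the frame of sample_cup_top between 0.02 and 0.075 m)).
It also fails if it takes over 48 s, if anything falls off the work surface, if the arm or the gripper's body presses on something with over 40 N, if the wrist force passes 120 N, or if a joint passes its speed limit or range.

## Robot

A 6-joint arm with a two-finger parallel gripper is mounted at the origin on a cart in front of the work surface, level with it; the furniture and walls round the work are solid. World frame = base frame: x ahead of the robot, y to its left, z up, the work surface at z = 0. Lengths are in m, angles in rad, forces in N, time in s.
With the tool pointing down it reaches from about 0.4 to 0.825 m from the base axis. Payload 7 kg.
Tool frame: the origin (TCP) lies at the centre of the arm's flange, where the gripper is bolted on; the fingertips stand 178 mm ahead of it and the grasp point (between the pads) lies 159 mm ahead of it; z points along the fingers, y is the direction in which the jaws open and shut (so a half turn about z gives the same grasp; the last joint's range is limited). The gripper opens to 88 mm and grips with 3 to 60 N. Pads are 19 mm wide; open, the fingers measure 130 mm over their backs; the gripper's body (78 mm by 193 mm) begins 47 mm behind the grasp point.
Start: joints at [-0.858, 0.359, 0.012, 0, -1.224, -0.288], TCP at [0.278, -0.615, 0.405] pointing down, gripper open.
Joint ranges: [-3.07, 3.07], [-1.43, 2.12], [-1.02, 1.25], [-3.03, 1.67], [-3.05, -0], [-3.03, 3.03]. Speed limits (rad/s): [2.39, 2.39, 3.01, 3.14, 3.14, 3.14].

## Interface

Orientations are given as [roll, pitch, yaw] about the fixed x, y, z axes, in that order (R = Rz(yaw) Ry(pitch) Rx(roll)).
In Python, from station import * gives the robot as it stands.
- The arm moves only by the tool send_rows, never from a script. Its argument "motion" is a list of rows, each an object with "offset": the shift along the tool's x, y, z in cm, a list of three; "turn": the turn about the tool's z in degrees. In form: [{"offset": [x, y, z], "turn": turn}, ...]. A call has 1 to 8 rows; each row is the pose to reach, as a shift and turn from the pose commanded when the call began, along the tool's axes at that moment; what a row does not reach only later rows make up. A row lasts 1/10 s, in which the tool goes at most 50 mm and 8.59 degrees, less where a joint would pass 70% of its speed; a pose out of reach is approached as far as the arm can. A call with a gripper value outside its range is refused whole. "hand" is the opening, from -1 (shut) to 1 (fully open), set as the call begins (left out, the last holds). The fingers move at their own pace and stop on an object; "squeeze" is the grip in N (left out, the last holds). Time passes only in rows, so rows that repeat a pose let the fingers close. It gives the time, the measured TCP pose, the force and the opening at its end, in the units of the state.
- get_state(): the state, without advancing time (a new reading comes with each control period).
- grab_frame(name): name is "scene" or "side" or "wrist"; returns a dict with "frame" (420x560x3 uint8, blue, green, red), "range_z" (420x560 float32, m along the optical axis (not along the pixel's ray), 0 where there is no reading), "vertical_fov" (degrees; the focal length in pixels is half the picture's height over the tangent of half this angle, whatever the lens; pixels are square), "cx", "cy" (the principal point, pixels), "cam_to_world" (4x4, takes a point from camera to world coordinates). Camera axes: x right, y up, looking along -z (the intrinsics and any distortion apply to the point x, -y, -z); pixel columns grow to the right and rows downward; lengths in m; the calibration is good to about 2 mm. A picture is of the moment at which its call begins.
- job_done(): hands the job in, once; it reports no verdict.
The state is a dict: "t": time; "q": joint angles; "qd": joint speeds; "joint_efforts": joint torques, N m; "eef_pos": TCP position; "ee_rot": TCP orientation; "force": force on the tool from outside, world axes, zero at the start; "moment": the same for the moment, N m; "width": finger opening in m.
Only numpy, scipy, OpenCV 4.12 (cv2) and the standard library are available. Lean on these libraries where they do the work, as an engineer would, in place of code of your own. Each camera call takes 0.05 s, during which the arm holds its last target. There are 200 camera calls.

## Working session

There is one attempt and no reset: what is moved stays moved. The work goes in short steps, Python scripts to look and compute and a tool call to move; the robot and the scene stay as the last step left them, time stands still between calls to the robot, and variables do not carry over. Pictures are saved under pics/ and viewed, about 8 in all and at most 12, crops included, and the job is handed in when it is done.

Besides the shell and the picture viewer there is one more tool, called after ">>>" as name([rows], argument=value, ...), one row to a line, values as JSON. send_rows: Moves the arm, as the interface text tells. Its arguments: {"type":"object","properties":{"motion":{"type":"array"},"hand":{"type":"number"},"squeeze":{"type":"number"}},"required":["motion"]}

```bash
mkdir -p pics
cat > h.py <<'E'
from station import *
import numpy as np, cv2, pickle
def snap(n,tag):
    f=grab_frame(n); pickle.dump(f,open(f'pics/{tag}.pkl','wb')); cv2.imwrite(f'pics/{tag}.png',f['frame']); return f
def cloud(f):
    h,w=f['range_z'].shape; F=h/2/np.tan(np.radians(f['vertical_fov'])/2)
    v,u=np.mgrid[:h,:w]; d=f['range_z']
    P=np.stack([(u-f['cx'])/F*d,-(v-f['cy'])/F*d,-d],-1)
    T=np.array(f['cam_to_world']); W=P@T[:3,:3].T+T[:3,3]; W[d==0]=np.nan; return W
E
python3 - <<'E'
from h import *
for n in('scene','side','wrist'):
    f=snap(n,n+'0'); print(n,{k:(np.round(v,3).tolist() if k=='cam_to_world' else v) for k,v in f.items() if k not in('frame','range_z')})
print(get_state())
a=[cv2.imread(f'pics/{n}0.png') for n in('scene','side')]
E
```

```text
scene {'vertical_fov': 45.41767443498707, 'cx': 278.0962602915354, 'cy': 196.82107273866777, 'cam_to_world': [[-0.77, 0.484, -0.416, -0.012], [-0.638, -0.59, 0.495, 0.836], [-0.006, 0.646, 0.763, 1.235], [0.0, 0.0, 0.0, 1.0]]}
side {'vertical_fov': 44.781053046177774, 'cx': 273.51760969018636, 'cy': 202.5524620665105, 'cam_to_world': [[0.148, 0.877, -0.458, -0.087], [-0.989, 0.13, -0.071, 0.106], [-0.003, 0.463, 0.886, 1.43], [0.0, 0.0, 0.0, 1.0]]}
wrist {'vertical_fov': 70.11788090018979, 'cx': 275.13375485420653, 'cy': 206.7400506594243, 'cam_to_world': [[-0.412, -0.871, -0.269, 0.204], [0.911, -0.393, -0.123, -0.648], [0.002, -0.296, 0.955, 0.384], [0.0, 0.0, 0.0, 1.0]]}
{'t': 0.15, 'q': array([-8.57902885e-01,  3.59214625e-01,  1.12763304e-02, -2.22802278e-04,
       -1.22411104e+00, -2.88087147e-01]), 'qd': array([-8.21504348e-04, -7.63321443e-04,  2.16775119e-03, -2.70660472e-05,
        6.68293397e-04,  7.07647288e-04]), 'joint_efforts': array([-1.49741303e-03, -5.83271205e+01,  2.93292189e+01,  7.00140417e+00,
        8.80122447e-03, -9.33809019e-05]), 'eef_pos': array([ 0.27812133, -0.61488335,  0.40395156]), 'ee_rot': array([ 3.14033177e+00, -1.55185052e-04, -2.71686210e+00]), 'force': array([ 0.47204395,  0.52215931, -1.16795684]), 'moment': array([-0.0148714 ,  0.04870541, -0.02215186]), 'width': 0.087488629356837}
```

View pics/scene0.png

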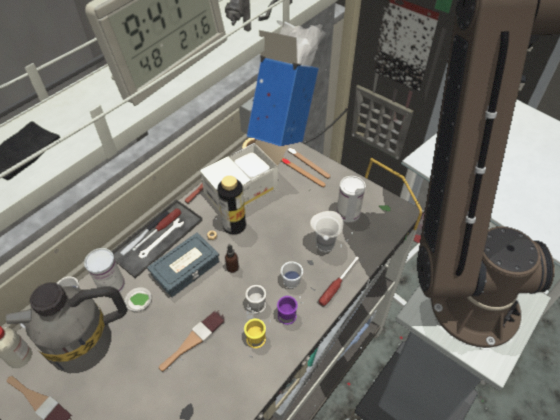

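View pics/side0.png

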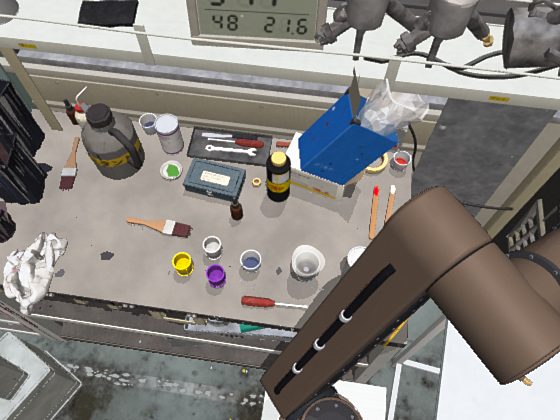

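Scene view: bottle at (231,258), strainer cup at (326,230), grey cup at (256,298), clear cup with a blue interior at (291,274), tin at (350,195). The side view shows the same things at (236,209), (307,262), (212,245) and (250,259). I'll zoom in to tell the two small cups apart, and measure from depth.

Run:
```python
from h import *
s=pickle.load(open('pics/scene0.pkl','rb')); d=pickle.load(open('pics/side0.pkl','rb'))
cs=cv2.resize(s['frame'][170:360,210:380],None,fx=2.3,fy=3*.77); cd=cv2.resize(d['frame'][140:300,160:340],None,fx=2.2,fy=2.2)
h=max(len(cs),len(cd)); pad=lambda a:cv2.copyMakeBorder(a,0,h-len(a),0,0,0)
cv2.imwrite('pics/crop.png',np.hstack([pad(cs),pad(cd)]))
# clouds of both views, height clusters on the front bench
W=[cloud(s),cloud(d)]
for n,w in zip(('scene','side'),W):
    z=w[...,2]; m=((z>.025)&(z<.25)&(w[...,0]>.3)&(w[...,0]<.85)&(abs(w[...,1])<.5)).astype(np.uint8)
    k,l,st,c=cv2.connectedComponentsWithStats(m)
    for i in range(1,k):
        if st[i,4]<60: continue
        p=w[l==i]; zt=np.percentile(p[:,2],97); t=p[p[:,2]>zt-.012]
        (e,r)=cv2.minEnclosingCircle(t[:,:2].astype(np.float32))
        print(n,c[i].round(),st[i,4],'zt%.3f'%zt,'top c',np.round(e,3),'r%.3f'%r,'mean',t.mean(0).round(3),'ext',p.min(0).round(3),p.max(0).round(3))
```

```text
scene [422. 159.] 770 zt0.048 top c [ 0.356 -0.403] r0.104 mean [ 0.376 -0.375  0.042] ext [ 0.312 -0.499  0.026] [ 0.422 -0.306  0.05 ]
scene [242. 179.] 4141 zt0.206 top c [0.692 0.21 ] r0.023 mean [0.688 0.212 0.206] ext [ 0.652 -0.033  0.025] [0.85  0.248 0.214]
scene [392. 174.] 194 zt0.085 top c [ 0.395 -0.201] r0.099 mean [ 0.406 -0.219  0.079] ext [ 0.3   -0.234  0.026] [ 0.496 -0.173  0.087]
scene [339. 211.] 1818 zt0.135 top c [ 0.448 -0.054] r0.040 mean [ 0.448 -0.051  0.132] ext [ 0.387 -0.09   0.025] [0.488 0.134 0.139]
scene [184. 262.] 2146 zt0.053 top c [0.69  0.414] r0.100 mean [0.692 0.415 0.048] ext [0.631 0.32  0.025] [0.756 0.5   0.057]
scene [231. 257.] 237 zt0.115 top c [0.588 0.327] r0.007 mean [0.589 0.326 0.112] ext [0.572 0.306 0.025] [0.609 0.344 0.121]
scene [292. 271.] 271 zt0.060 top c [0.435 0.25 ] r0.033 mean [0.435 0.249 0.055] ext [0.403 0.222 0.025] [0.464 0.282 0.062]
scene [329. 291.] 96 zt0.031 top c [0.324 0.222] r0.040 mean [0.324 0.223 0.027] ext [0.315 0.183 0.025] [0.333 0.262 0.032]
scene [256. 296.] 324 zt0.068 top c [0.459 0.37 ] r0.028 
[... 1031 characters left out ...]
 -0.032  0.131] ext [ 0.424 -0.06   0.028] [ 0.484 -0.013  0.139]
side [250. 259.] 192 zt0.061 top c [0.432 0.256] r0.031 mean [0.434 0.255 0.055] ext [0.402 0.226 0.025] [0.462 0.284 0.067]
side [182. 262.] 249 zt0.067 top c [0.397 0.448] r0.029 mean [0.396 0.45  0.063] ext [0.368 0.423 0.025] [0.423 0.475 0.07 ]
side [215. 274.] 234 zt0.068 top c [0.374 0.346] r0.027 mean [0.375 0.348 0.064] ext [0.347 0.32  0.025] [0.401 0.372 0.072]
side [260. 300.] 61 zt0.032 top c [0.321 0.211] r0.027 mean [0.323 0.211 0.028] ext [0.314 0.184 0.025] [0.332 0.238 0.035]
side [450. 329.] 156 zt0.047 top c [ 0.321 -0.325] r0.027 mean [ 0.316 -0.318  0.041] ext [ 0.3   -0.344  0.025] [ 0.349 -0.302  0.048]
```

View pics/crop.png

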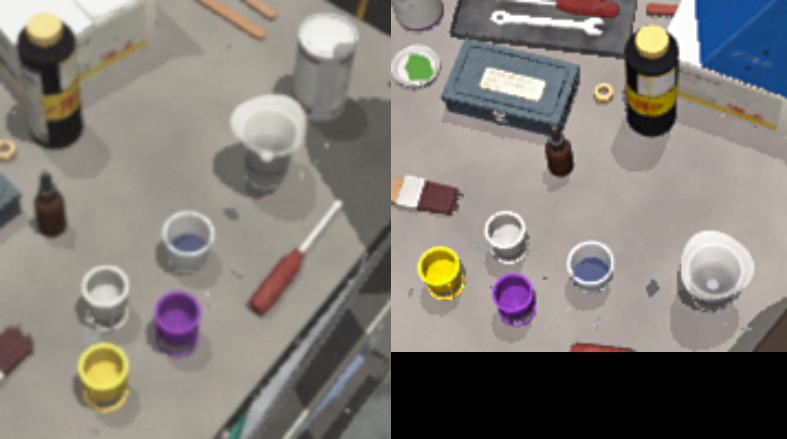

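The identities are clear. Left crop: bottle (50,205), grey wire-stand cup (105,295), clear sample cup with blue liquid (188,238), strainer cup (268,125). The purple and yellow cups are the look-alikes. Before moving I need the carton corner and the offsets in tool axes.

```bash
cat >> h.py <<'E'
T=dict(bottle=(.588,.327,.117),strainer=(.433,.092,.104),flow=(.459,.372,.063))
def off(p):
    from scipy.spatial.transform import Rotation as R
    s=get_state(); r=R.from_euler('xyz',s['ee_rot']).as_matrix()
    return (r.T@(np.array(p)-s['eef_pos'])*100).round(1)
E
python3 - <<'E'
from h import *
for n in('scene','side'):
    f=pickle.load(open(f'pics/{n}0.pkl','rb')); w=cloud(f); b=f['frame'].astype(int)
    m=(b[...,0]>b[...,2]+60)&(b[...,0]>b[...,1]+30)&(w[...,2]>.2)&(w[...,0]<1.1)
    p=w[m]; print(n,len(p),np.percentile(p,[1,99],axis=0).round(3).tolist(), p[p[:,0].argmin()].round(3))
print(off((.45,-.25,.41)),off((.45,.0,.41)),off((.588,.327,.41)),off((.588,.327,.326)),get_state()['ee_rot'])
E
```

```text
scene 4348 [[0.569, -0.046, 0.322], [0.686, 0.149, 0.519]] [0.563 0.135 0.368]
side 4821 [[0.568, -0.066, 0.312], [0.7, 0.147, 0.517]] [0.563 0.133 0.364]
[-30.7  26.2  -0.6] [-41.   48.9  -0.5] [-67.   73.1  -0.5] [-67.   73.    7.9] [ 3.14033177e+00 -1.55185052e-04 -2.71686210e+00]
```

The carton corner is at (0.563, 0.133, 0.366), which matches the given 0.36 m height. So I'll cross along x≈0.42 and come onto the bottle from the left. The fingers go to nearly shut, without meeting each other.

>>> send_rows([
  {"offset": [-24,23.7,-0.5],"turn": 45},
  {"offset": [-24,23.7,-0.5],"turn": 45},
  {"offset": [-24,23.7,-0.5],"turn": 45},
  {"offset": [-24,23.7,-0.5],"turn": 45},
  {"offset": [-24,23.7,-0.5],"turn": 45},
  {"offset": [-24,23.7,-0.5],"turn": 45},
  {"offset": [-24,23.7,-0.5],"turn": 45},
  {"offset": [-24,23.7,-0.5],"turn": 45},
], hand=-0.7)

```text
t: 0.95
eef_pos: [0.4005, -0.2961, 0.4101]
ee_rot: [3.141, 0.001, 2.786]
force: [-0.2, 0.1, 0.1]
width: 0.0289
```

Run:
```python
from h import *
s=get_state();print(s['eef_pos'],s['ee_rot'],s['t'],s['width'],s['q'].round(2))
print(off((.42,.05,.41)),off((.45,.3,.41)))
```

```text
[ 0.40045391 -0.29609562  0.41009406] [3.14064268e+00 1.20792777e-03 2.78583022e+00] 0.95 0.028884275283236487 [-0.24  0.06 -0.36 -0.   -1.15 -1.68]
[10.2 33.1  0. ] [16.1 57.6  0. ]
```

>>> send_rows([
  {"offset": [10.2,33.1,0],"turn": 0},
  {"offset": [10.2,33.1,0],"turn": 0},
  {"offset": [10.2,33.1,0],"turn": 0},
  {"offset": [10.2,33.1,0],"turn": 0},
  {"offset": [10.2,33.1,0],"turn": 0},
  {"offset": [10.2,33.1,0],"turn": 0},
  {"offset": [10.2,33.1,0],"turn": 0},
  {"offset": [10.2,33.1,0],"turn": 0},
])

```text
t: 1.75
eef_pos: [0.4209, 0.0496, 0.4098]
ee_rot: [3.141, 0.001, 2.786]
force: [-0.3, -0.4, -0.1]
width: 0.0132
```

>>> send_rows([
  {"offset": [5.9,24.5,0],"turn": 0},
  {"offset": [5.9,24.5,0],"turn": 0},
  {"offset": [5.9,24.5,0],"turn": 0},
  {"offset": [5.9,24.5,0],"turn": 0},
  {"offset": [5.9,24.5,0],"turn": 0},
  {"offset": [5.9,24.5,0],"turn": 0},
  {"offset": [5.9,24.5,0],"turn": 0},
])

```text
t: 2.45
eef_pos: [0.452, 0.2963, 0.4086]
ee_rot: [-3.14, -0.001, 2.782]
force: [0.4, -0.5, -1.4]
width: 0.0129
```

Run:
```python
from h import *
s=get_state();print(s['eef_pos'],s['ee_rot'],s['t'],s['width'],s['q'].round(2))
print(off((.588,.327,.41)),off((.588,.327,.326)))
f=snap('wrist','wr1'); w=cloud(f);z=w[...,2]
m=((z>.025)&(z<.25)&(w[...,0]<.85)).astype(np.uint8)
k,l,st,c=cv2.connectedComponentsWithStats(m)
for i in range(1,k):
    if st[i,4]<300: continue
    p=w[l==i]; zt=np.percentile(p[:,2],97); t=p[p[:,2]>zt-.012]
    (e,r)=cv2.minEnclosingCircle(t[:,:2].astype(np.float32))
    print(c[i].round(),'zt%.3f'%zt,'top c',np.round(e,3),'r%.3f'%r,'ext',p.min(0).round(3),p.max(0).round(3))
```

```text
[0.45199747 0.29628171 0.40863864] [-3.13958169e+00 -6.80620771e-04  2.78217729e+00] 2.45 0.012872167682728803 [ 0.94  0.14 -0.28 -0.   -1.16 -2.87]
[-11.7   7.7  -0.2] [-11.7   7.7   8.2]
[396.  88.] zt0.064 top c [0.396 0.449] r0.027 ext [0.37  0.422 0.025] [0.422 0.475 0.065]
[297. 103.] zt0.064 top c [0.374 0.346] r0.027 ext [0.348 0.32  0.025] [0.401 0.373 0.065]
[345. 172.] zt0.064 top c [0.459 0.374] r0.027 ext [0.432 0.347 0.025] [0.485 0.4   0.065]
[233. 189.] zt0.056 top c [0.432 0.255] r0.030 ext [0.402 0.225 0.025] [0.462 0.285 0.057]
[ 91. 243.] zt0.103 top c [0.433 0.093] r0.049 ext [ 0.387 -0.046  0.025] [0.478 0.137 0.105]
[253. 252.] zt0.249 top c [0.443 0.284] r0.012 ext [0.432 0.28  0.23 ] [0.457 0.294 0.25 ]
[298. 252.] zt0.250 top c [0.453 0.311] r0.011 ext [0.444 0.3   0.23 ] [0.462 0.322 0.25 ]
[460. 276.] zt0.047 top c [0.651 0.475] r0.034 ext [0.643 0.442 0.025] [0.666 0.509 0.048]
[455. 326.] zt0.048 top c [0.717 0.461] r0.051 ext [0.679 0.414 0.044] [0.754 0.502 0.049]
```

View pics/wr1.png

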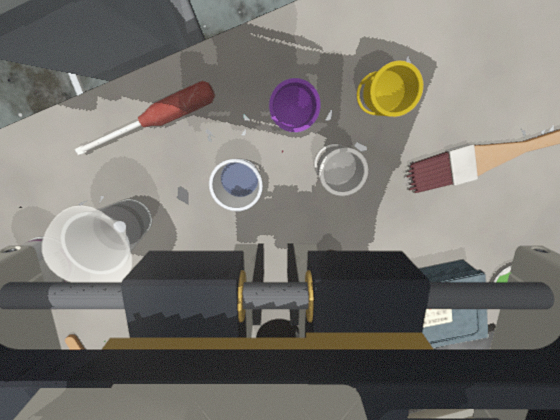

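The wrist view confirms the positions: flow cup at px (345,172), sample cup (233,189), strainer (91,243). The bottle is hidden by the gripper. Joint 6 is close to its limit, so I turn back 15° while moving over the bottle.

>>> send_rows([
  {"offset": [-11.7,7.7,-0.2],"turn": -15},
  {"offset": [-11.7,7.7,-0.2],"turn": -15},
  {"offset": [-11.7,7.7,-0.2],"turn": -15},
  {"offset": [-11.7,7.7,-0.2],"turn": -15},
  {"offset": [-11.7,7.7,4],"turn": -15},
  {"offset": [-11.7,7.7,6],"turn": -15},
  {"offset": [-11.7,7.7,8.2],"turn": -15},
  {"offset": [-11.7,7.7,8.2],"turn": -15},
])

```text
t: 3.3
eef_pos: [0.5874, 0.324, 0.3248]
ee_rot: [-3.138, -0.004, 3.041]
force: [-0.1, -0.1, 0.3]
width: 0.0129
```

Run:
```python
from h import *
s=get_state();print(s['eef_pos'],s['ee_rot'],s['t'],s['q'].round(2),off((.588,.327,.326)))
f=snap('side','sd1');g=snap('scene','sc1')
a=cv2.resize(f['frame'][130:290,160:330],(400,376));b=cv2.resize(g['frame'][170:330,150:320],(400,376))
cv2.imwrite('pics/c1.png',np.hstack([a,b]))
```

```text
[0.58743137 0.32403969 0.32475066] [-3.13788182 -0.00425416  3.04078578] 3.3 [ 0.79  0.41 -0.1  -0.   -1.07 -2.46] [-0.   0.3 -0.1]
```

View pics/c1.png

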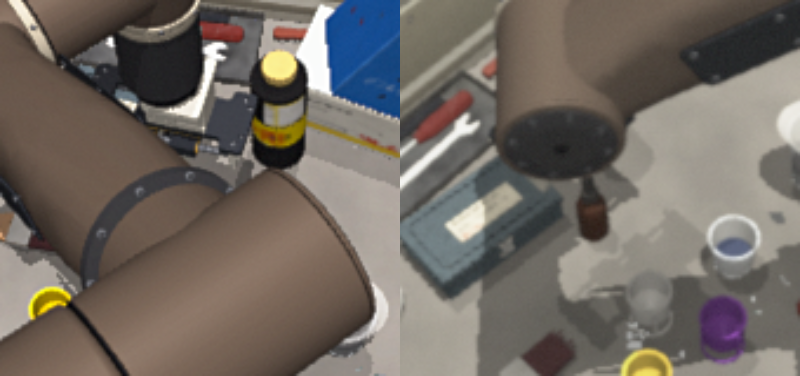

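The scene crop shows the bottle upright at (592,215), under the elbow, with its neck below the gripper. The side view is blocked by the arm. The pose is within 3 mm of the target, so I'll dwell.

>>> send_rows([
  {"offset": [0,0.2,0],"turn": 0},
  {"offset": [0,0.2,0],"turn": 0},
  {"offset": [0,0.2,0],"turn": 0},
  {"offset": [0,0.2,0],"turn": 0},
  {"offset": [0,0.2,0],"turn": 0},
  {"offset": [0,0.2,0],"turn": 0},
  {"offset": [0,0.2,0],"turn": 0},
  {"offset": [0,0.2,0],"turn": 0},
])

```text
t: 4.2
eef_pos: [0.5886, 0.3284, 0.3276]
ee_rot: [-3.142, -0.0, 3.043]
force: [-0.6, 0.1, -0.4]
width: 0.0131
```

>>> send_rows([
  {"offset": [0,0,0],"turn": 0},
  {"offset": [0,0,0],"turn": 0},
  {"offset": [0,0,0],"turn": 0},
  {"offset": [0,0,0],"turn": 0},
  {"offset": [0,0,0],"turn": 0},
  {"offset": [0,0,0],"turn": 0},
  {"offset": [0,0,0],"turn": 0},
  {"offset": [0,0,0],"turn": 0},
])

```text
t: 5.0
eef_pos: [0.5886, 0.3284, 0.3277]
ee_rot: [3.142, 0.0, 3.043]
force: [-0.4, -0.1, 0.9]
width: 0.0131
```

Run:
```python
from h import *
print(get_state()['t'],off((.588,.327,.40)),off((.44,.30,.40)))
```

```text
5.0 [ 0.  -0.1 -7.2] [14.5 -4.3 -7.2]
```

>>> send_rows([
  {"offset": [0,0,-4],"turn": 0},
  {"offset": [0,0,-7.2],"turn": 0},
  {"offset": [5,-1.5,-7.2],"turn": 0},
  {"offset": [14.5,-4.3,-7.2],"turn": 0},
  {"offset": [14.5,-4.3,-7.2],"turn": 0},
  {"offset": [14.5,-4.3,-7.2],"turn": 0},
  {"offset": [14.5,-4.3,-7.2],"turn": 0},
])

```text
t: 5.7
eef_pos: [0.4391, 0.2997, 0.4008]
ee_rot: [3.14, 0.001, 3.045]
force: [0.1, -0.4, 0.2]
width: 0.0135
```

Run:
```python
from h import *
s=get_state();print(s['eef_pos'],s['q'].round(2),off((.433,.092,.40)),off((.433,.092,.313)))
```

```text
[0.43909269 0.29974941 0.40078609] [ 0.97  0.12 -0.31  0.   -1.13 -2.64] [ -1.4 -20.7   0. ] [ -1.4 -20.8   8.7]
```

>>> send_rows([
  {"offset": [-1.4,-20.7,0],"turn": 0},
  {"offset": [-1.4,-20.7,0],"turn": 0},
  {"offset": [-1.4,-20.7,0],"turn": 0},
  {"offset": [-1.4,-20.7,0],"turn": 0},
  {"offset": [-1.4,-20.7,0],"turn": 0},
  {"offset": [-1.4,-20.7,4],"turn": 0},
  {"offset": [-1.4,-20.7,6.5],"turn": 0},
  {"offset": [-1.4,-20.7,8.7],"turn": 0},
])

```text
t: 6.5
eef_pos: [0.4345, 0.0924, 0.3115]
ee_rot: [-3.141, -0.0, 3.041]
force: [-0.6, 0.4, 0.6]
width: 0.0132
```

Run:
```python
from h import *
s=get_state();print(s['eef_pos'],s['q'].round(2),off((.433,.092,.313)))
g=snap('scene','sc2'); cv2.imwrite('pics/c2.png',cv2.resize(g['frame'][130:350,190:420],None,fx=2.5,fy=2.5))
```

```text
[0.43445278 0.09240934 0.31145446] [ 0.66  0.06 -0.61  0.   -0.9  -2.33] [ 0.1 -0.1 -0.2]
```

View pics/c2.png

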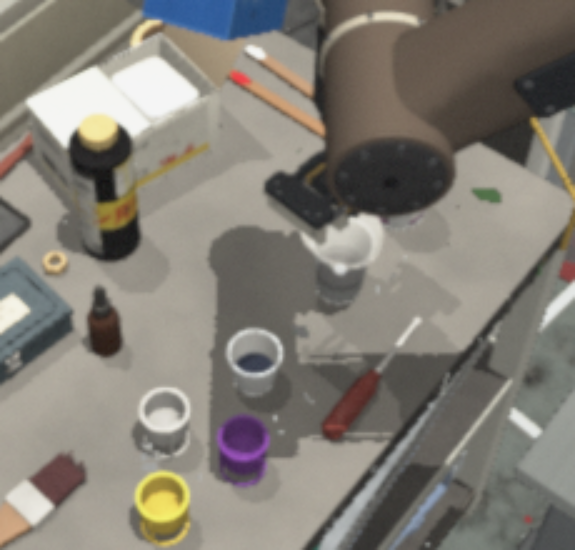

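The strainer cup at (345,250) is upright under the gripper, and nothing has moved. Now the dwell.

>>> send_rows([
  {"offset": [0,0,0],"turn": 0},
  {"offset": [0,0,0],"turn": 0},
  {"offset": [0,0,0],"turn": 0},
  {"offset": [0,0,0],"turn": 0},
  {"offset": [0,0,0],"turn": 0},
  {"offset": [0,0,0],"turn": 0},
  {"offset": [0,0,0],"turn": 0},
  {"offset": [0,0,0],"turn": 0},
])

```text
t: 7.35
eef_pos: [0.4335, 0.0925, 0.3127]
ee_rot: [3.141, 0.0, 3.043]
force: [-0.3, 0.1, -0.4]
width: 0.0135
```

>>> send_rows([
  {"offset": [0,0,0],"turn": 0},
  {"offset": [0,0,0],"turn": 0},
  {"offset": [0,0,0],"turn": 0},
  {"offset": [0,0,0],"turn": 0},
  {"offset": [0,0,0],"turn": 0},
  {"offset": [0,0,0],"turn": 0},
  {"offset": [0,0,0],"turn": 0},
  {"offset": [0,0,0],"turn": 0},
])

```text
t: 8.15
eef_pos: [0.4336, 0.0925, 0.3127]
ee_rot: [-3.142, -0.0, 3.043]
force: [-0.2, 0.6, -0.2]
width: 0.0131
```

Run:
```python
from h import *
s=get_state();print(s['t'],s['eef_pos'],off((.433,.092,.40)),off((.459,.373,.38)),off((.459,.373,.272)))
```

```text
8.15 [0.43355685 0.09253585 0.31265611] [ 0.1 -0.1 -8.7] [ 0.2 28.2 -6.7] [ 0.2 28.2  4.1]
```

>>> send_rows([
  {"offset": [0,0,-4],"turn": 0},
  {"offset": [0,0,-7],"turn": 0},
  {"offset": [0.2,28.2,-7],"turn": -15},
  {"offset": [0.2,28.2,-7],"turn": -15},
  {"offset": [0.2,28.2,-7],"turn": -15},
  {"offset": [0.2,28.2,-7],"turn": -15},
  {"offset": [0.2,28.2,-7],"turn": -15},
  {"offset": [0.2,28.2,-7],"turn": -15},
])

```text
t: 8.95
eef_pos: [0.4593, 0.3765, 0.3823]
ee_rot: [-3.142, 0.0, -2.977]
force: [-0.3, -0.0, -0.6]
width: 0.013
```

Run:
```python
from h import *
s=get_state();print(s['t'],s['eef_pos'],s['q'].round(2),off((.459,.373,.272)))
```

```text
8.95 [0.45934348 0.37651708 0.38225063] [ 1.02  0.24 -0.21  0.   -1.12 -2.42] [ 0.1 -0.3 11. ]
```

>>> send_rows([
  {"offset": [0,-0.2,4],"turn": 0},
  {"offset": [0,-0.2,7],"turn": 0},
  {"offset": [0,-0.2,9.5],"turn": 0},
  {"offset": [0,-0.2,11],"turn": 0},
  {"offset": [0,-0.2,11],"turn": 0},
  {"offset": [0,-0.2,11],"turn": 0},
  {"offset": [0,-0.2,11],"turn": 0},
  {"offset": [0,-0.2,11],"turn": 0},
])

```text
t: 9.75
eef_pos: [0.46, 0.3716, 0.2739]
ee_rot: [3.14, 0.001, -2.979]
force: [-1.1, -0.9, -0.7]
width: 0.0133
```

>>> send_rows([
  {"offset": [0,0,0],"turn": 0},
  {"offset": [0,0,0],"turn": 0},
  {"offset": [0,0,0],"turn": 0},
  {"offset": [0,0,0],"turn": 0},
  {"offset": [0,0,0],"turn": 0},
  {"offset": [0,0,0],"turn": 0},
  {"offset": [0,0,0],"turn": 0},
  {"offset": [0,0,0],"turn": 0},
])

```text
t: 10.55
eef_pos: [0.4597, 0.3713, 0.2726]
ee_rot: [-3.142, -0.0, -2.979]
force: [0.6, 0.3, 0.4]
width: 0.0131
```

Run:
```python
from h import *
s=get_state();print(s['t'],s['eef_pos'],off((.459,.373,.272)),s['force'])
g=snap('scene','sc3');w=snap('wrist','wr3')
cv2.imwrite('pics/c3.png',np.hstack([cv2.resize(g['frame'][150:350,190:390],(400,400)),cv2.resize(w['frame'],(400,300))[:0].reshape(0,400,3) if 0 else cv2.copyMakeBorder(cv2.resize(w['frame'],(400,300)),0,100,0,0,0)]))
```

```text
10.55 [0.45971905 0.37134223 0.27262552] [0.  0.2 0.1] [0.64352485 0.31549001 0.38558664]
```

View pics/c3.png

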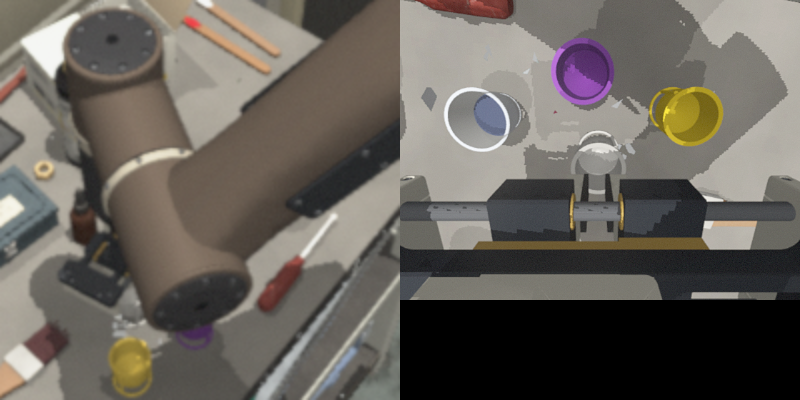

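The wrist view shows the fingertips over the grey flow cup at (598,165), clear of the sample cup at (478,118). The bottle stands at (82,215) in the scene crop. One last dwell, then I hand in.

>>> send_rows([
  {"offset": [0,0,0],"turn": 0},
  {"offset": [0,0,0],"turn": 0},
  {"offset": [0,0,0],"turn": 0},
  {"offset": [0,0,0],"turn": 0},
  {"offset": [0,0,0],"turn": 0},
  {"offset": [0,0,0],"turn": 0},
  {"offset": [0,0,0],"turn": 0},
  {"offset": [0,0,0],"turn": 0},
])

```text
t: 11.45
eef_pos: [0.4597, 0.3714, 0.2727]
ee_rot: [-3.142, 0.0, -2.979]
force: [-0.7, 0.4, -1.2]
width: 0.0133
```

```bash
python3 -c "
from h import *
s=get_state();print(s['t'],s['eef_pos'],s['force']);print(job_done())"
```

```text
11.45 [0.45972503 0.3713529  0.27267539] [-0.73045372  0.3947932  -1.15632319]
the job is handed in; nothing more can be done
None
```

I pointed at the brown bottle, then the strainer cup, then the grey flow cup. I held at least 1.6 s over each, with the fingertips about 3 cm above the top, and handed the job in at 11.45 s while still over the flow cup.

- **Position:** By the arm's own readings, the grasp point was within about 3 mm of each measured centre. The centres agreed to about 7 mm or better across the camera views. The wrist camera confirmed the strainer and flow cups; it could not see the bottle, which was measured from the scene and side cameras only.
- **Contact:** The wrist force stayed around 1 N throughout, the same as its noise, with no sign of contact.
- **Nothing moved, as far as I could see:** In the pictures viewed after the moves began, the things in view looked unmoved. I judged this by eye and did not re-measure positions at the end. The last pictures don't show the strainer cup, the tin or most of the black can, and the side view at the bottle was blocked by the arm.

No check failed or disagreed.

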